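Exercise and set the bedside heating valve, then lock it

ROBOT

A 6-joint arm with a two-finger parallel gripper is mounted at the origin on the work surface. World frame = base frame: x ahead of the robot, y to its left, z up, the work surface at z = 0. Lengths are in m, angles in rad, forces in N, time in s.
With the tool pointing down it reaches from about 0.275 to 0.875 m from the base axis. Payload 12.5 kg.
Tool frame: the origin (TCP) lies on the centre line of the jaws, within the pads' length; the fingertips stand r.finger_overhang ahead of it and the grasp point (between the pads) lies 3 mm ahead of it (r.finger_overhang is the distance from the TCP to the fingertips, in m); z points along the fingers, y is the direction in which the jaws open and shut (so a half turn about z gives the same grasp; the last joint's range is limited). The gripper opens to 85 mm and grips with 20 to 120 N. Pads are 22 mm wide; open, the fingers measure 114 mm over their backs; the gripper's body (76 mm by 85 mm) begins 54 mm behind the grasp point. The pads swing forward as they close: fully open they stand 13 mm farther back than shut.
Start: joints at [1.08, 0.351, 1.652, -0, 1.139, -0.085], TCP at [0.217, 0.505, 0.253] pointing down, gripper open.
Joint ranges: [-2.75, 2.75], [-0.79, 2.1], [0.01, 2.65], [-1.57, 4.71], [0.07, 3.14], [-2.87, 2.87]. Speed limits (rad/s): [2.22, 2.22, 2.79, 3.14, 3.14, 3.14].

INTERFACE

Orientations are given as a unit quaternion [x, y, z, w].
In Python, from cell import r, optics gives the robot as it stands. The module is installed in compiled form; this text tells all that it offers. Calls block until the motion is done:
- r.move_to(position, orientation): joint-space move of the TCP to a pose.
- r.move_linear(position, rot=None, vel=0.15): straight line of the TCP; rot=None keeps the orientation; vel is the mean speed in m/s.
- r.set_joints(angles): joint-space move.
- r.set_gripper(opening, squeeze=None): opening from 0.0 (shut) to 1.0 (fully open); squeeze is the grip in N (None keeps the last); returns when the fingers have stopped.
- r.sleep(seconds).
- r.inverse_kinematics(position, orientation): joint angles nearest the present ones, or None.
- optics.get_image(name): name is "scene" or "top" or "wrist"; returns a dict with "pixels" (420x560x3 uint8, red, green, blue), "depth" (420x560 float32, m along the optical axis (not along the pixel's ray), 0 where there is no reading), "fx", "fy", "cx", "cy" (pixels), "camera_from_world" (4x4, takes a point from world to camera coordinates); the wrist camera has in their place "mount" (4x4, takes a point from camera to tool coordinates, whose origin is the TCP and whose axes are the flange's). Camera axes: x right, y down, z forward; pixel columns grow to the right and rows downward; lengths in m; the calibration is good to about 2 mm. A picture is of the moment at which its call begins: read the wrist's pose just before it.
A pose or a line that the arm cannot do raises r.PlanningError and nothing moves.
- r.hand_in(): hands the job in, once; it reports no verdict.
Readings, each from a call of its own:
- r.current_t(): time.
- r.current_q(): joint angles.
- r.current_qvel(): joint speeds.
- r.current_effort(): joint torques, N m.
- r.current_tool_pos(): TCP position.
- r.current_ee_rot(): TCP orientation.
- r.current_contact_force(): force on the tool from outside, world axes, zero at the start.
- r.current_torque(): the same for the moment, N m.
- r.current_opening(): opening from 0.0 (shut) to 1.0 (fully open).
Only numpy, scipy, OpenCV 4.12 (cv2) and the standard library are available. Lean on these libraries where they do the work, as an engineer would, in place of code of your own. Each camera call takes 0.05 s, during which the arm holds its last target. There are 200 camera calls.

TASK

Exercise the bedside heating valve: turn its lever clockwise (seen from above) until you feel it come up snug against its seat and hold it there for a moment, without forcing it, then open it again until the lever lies exactly over the steel memory arm on the dial and let go. Then swing the keeper bar over the lever's hub until it snaps fully home. Do not shift the memory arm, and leave everything else on the table where it is.

Things in the scene. Friction and masses are not known exactly. Their poses are not given: they have to be found in the camera images.
- station: fixed wooden board, 280 x 260 mm, 18 mm thick, carrying a brass valve with copper pipes. Origin on the valve's upright axis, at table height; x points away from the robot (within 0.25 rad), y left, z up. The board spans x -0.13 to 0.15, y -0.13 to 0.13; the brass dial, 84 mm across, has its top at z 0.066
- valve_lever: black bar lever, 22 mm wide, z 0.100 to 0.120, reaching 131 mm out from the valve axis; hub 42 mm across. Origin on the axis at table height, x outward along it. Clockwise from above closes, counterclockwise opens; it stays where left (friction 0.2 N m). At the start open, its x 2.3 to 2.7 rad counterclockwise of the station's x. Pinch or push it 50 to 120 mm out
- lever_tip (a point): point on the lever's centre line, 120 mm out from the valve axis, at mid thickness (z 0.110); axes as the lever: x outward along it, z up
- valve_seat: the valve's seat, hidden inside; its pose tells nothing. A rigid stop met by the closing lever when the lever's x lies somewhere 1.27 to 1.87 rad from the station's x; it varies, cannot be seen and must be felt. Snug: 0.2 N m or more on it beyond friction (4.8 N in all across the lever, 85 mm out) for 0.2 s; over 3 N m (38 N in all) strains it
- memory_tip (a point): centre of the round end of the memory arm, a flat steel hand 10 mm wide (20 mm at its end), z 0.068 to 0.073, under the lever and over the dial, reaching 153 mm out from the valve axis; this point 143 mm out; x outward along it. It marks the wanted opening, 1.35 to 2.1 rad counterclockwise of the station's y. A stiff joint; must not be shifted
- keeper (a joint): keeper bar's angle: 0 shut (hard stop; bar over the lever's hub, pointing to the station's -x), growing counterclockwise from above as it opens; 1.2 to 1.6 rad at the start (pointing to the station's -y). Friction 0.08 N m. A spring detent resists from 0.4 to 0.22 rad (8 to 10 N at the knob); past 0.2 rad it snaps the bar on and holds it shut
- keeper_hinge (a point): on the keeper's upright hinge axis at the bar's mid height (z 0.1375), 100 mm beyond the valve axis. The post is 24 mm across, with a collar up to z 0.147. The bar is steel, 20 mm wide, z 0.131 to 0.144, reaching 133 mm out from the hinge; x outward along the bar, z up
- keeper_knob (a point): centre of the upright black knob on the bar, 115 mm from the hinge axis: 22 mm across, from z 0.144 to 0.190, this point at z 0.175; axes as the bar
- wrench: loose steel open-ended wrench, 160 mm long, lying on the station's board under the lever's sweep (bystander). Origin under its centre
- mug: blue mug, 80 mm across, 95 mm high, left of the station (bystander). Origin under its centre
- shell_dish: shallow white dish, 120 mm across, 28 mm high, close to the station's left side (bystander). Origin under its centre
- candle_jar: jar with a steel lid, 64 mm across, 75 mm high, close to the station's right side (bystander). Origin under its centre
- water_bottle: clear bottle, 68 mm across, 210 mm high, to the right behind the station (bystander). Origin under its centre
- book: blue book, 206 x 134 x 30 mm, lying to the right in front (bystander). Origin under its centre
- remote: grey remote control, 170 x 48 x 20 mm, lying to the left in front (bystander). Origin under its centre

How it is judged:
By the outcome, as a careful person would: the job done as asked, in the order asked, and still so for the second after the job is handed in, with the robot touching nothing.
It also fails if it takes over 64 s, if anything falls off the work surface, if the arm or the gripper's body presses on something with over 40 N, if the wrist force passes 120 N, or if a joint passes its speed limit or range.

## Working session

There is one attempt and no reset: what is moved stays moved. The work goes in short steps, each a Python script; the robot and the scene stay as the last script left them, time stands still between calls to the robot, and variables do not carry over. Pictures are saved under pics/ and viewed, about 8 in all and at most 12, crops included, and the job is handed in when it is done.

```bash
mkdir -p pics; ls
cat > h.py <<'E'
import numpy as np, cv2
from cell import r, optics
def shot(name,fn):
    im=optics.get_image(name); cv2.imwrite('pics/'+fn+'.png',im['pixels'][:,:,::-1]); np.savez('pics/'+fn+'.npz',**im); return im
def w(im,u,v,z=None):
    """world point of pixel; at plane z, or by depth"""
    T=np.linalg.inv(im['camera_from_world']); d=np.array([(u-im['cx'])/im['fx'],(v-im['cy'])/im['fy'],1.])
    c=T[:3,3]; D=T[:3,:3]@d
    return c+D*((z-c[2])/D[2] if z is not None else im['depth'][int(v),int(u)])
E
python3 - <<'E'
from h import *
for n in('top','scene'):
    im=shot(n,n+'0'); print(n,im['fx'],im['cx'],im['cy'],np.linalg.inv(im['camera_from_world'])[:3].round(3).tolist())
im=cv2.imread('pics/top0.png'); 
print(r.current_ee_rot(),r.finger_overhang,r.current_t())
E
```

```text
pics
top 508.1581176197686 294.18056224608307 215.30536171329976 [[-0.023, -0.972, 0.235, 0.189], [-1.0, 0.022, -0.009, 0.054], [0.003, -0.235, -0.972, 1.543]]
scene 407.01494927117926 279.7474533883595 210.068164891504 [[-0.267, 0.828, -0.493, 1.121], [0.964, 0.235, -0.129, 0.185], [0.009, -0.51, -0.86, 1.166]]
[ 2.01501079e-01  9.79488166e-01 -4.77482312e-04 -1.42478361e-04] 0.022 0.1
```

View pics/top0.png

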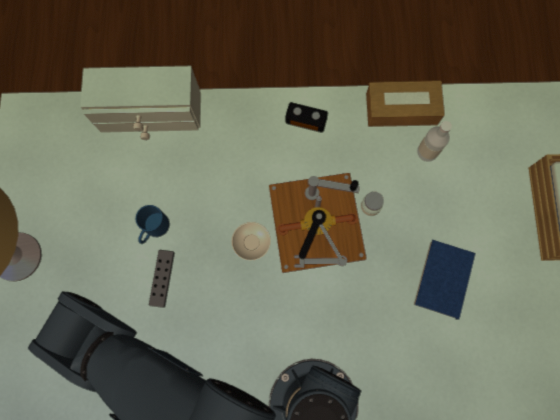

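View pics/scene0.png

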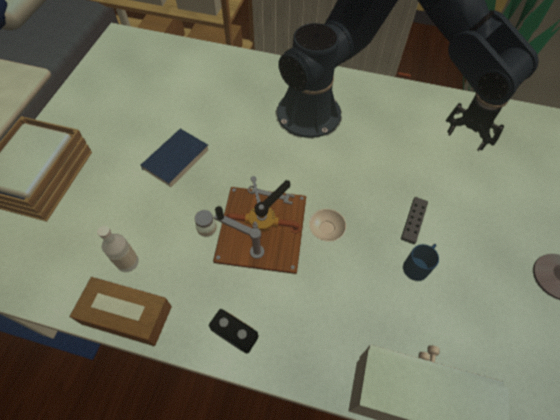

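Top view: the board is around (318,222), with the lever toward (303,256), the memory arm toward (343,260), the wrench lying across at about (320,262), and the keeper pointing right to its knob at (354,185). I'll enlarge it.

```bash
python3 - <<'E'
from h import *
im=cv2.imread('pics/top0.png')[165:280,260:390]; cv2.imwrite('pics/c1.png',cv2.resize(im,None,fx=6,fy=5.2 and 6,interpolation=cv2.INTER_CUBIC)[:600])
im=cv2.imread('pics/scene0.png')[170:275,195:315]; cv2.imwrite('pics/c2.png',cv2.resize(im,None,fx=5.7,fy=5.7,interpolation=cv2.INTER_CUBIC))
E
python3 - <<'E'
import cv2
im=cv2.imread('pics/top0.png')[172:282,262:382]; cv2.imwrite('pics/c1.png',cv2.resize(im,None,fx=5,fy=5,interpolation=cv2.INTER_CUBIC))
E
```

```text
(no output)
```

View pics/c1.png

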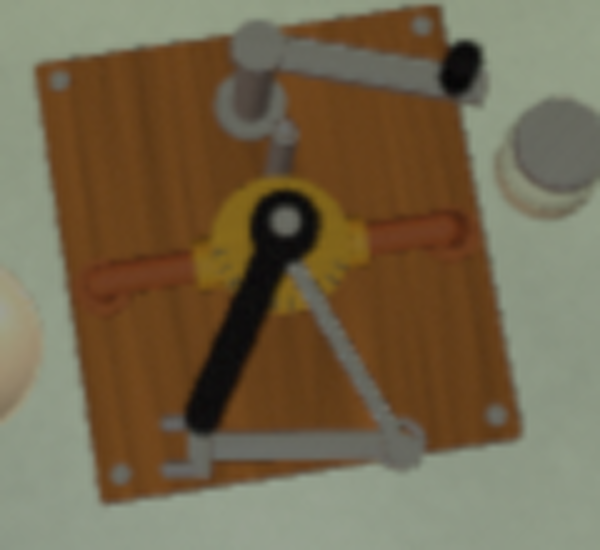

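The crop is at scale 5 with offset (262,172). In crop pixels: hub (286,220), lever end (200,425), memory tip (401,445), hinge collar (257,45), knob (463,60).

Run:
```python
from h import *
im=np.load('pics/top0.npz')
f=lambda u,v,z=None: w(im,262+u/5-.4,172+v/5-.4,z)
C=[f(*p,.018)[:2] for p in((37,65),(440,8),(522,438),(103,503))]
print('corners',np.round(C,4).tolist())
c=np.mean(C,0); xd=(C[0]+C[1]-C[2]-C[3]); th=np.arctan2(xd[1],xd[0]); R=np.array([[np.cos(th),-np.sin(th)],[np.sin(th),np.cos(th)]])
o=c-R@[.01,0]; print('th',th,'orig',o)
for n,p,z in(('hub',(286,220),None),('hub.12',(286,220),.125),('mem',(401,445),.073),('lev',(243,322),.12),('hinge',(257,45),.147),('knobtop',(462,52),.19),('knobd',(462,52),None)):
    q=f(*p,z); s=R.T@(q[:2]-o); print(n,q.round(4),'st',s.round(4),'ang',np.arctan2(s[1],s[0]))
```

```text
corners [[0.6582, 0.1164], [0.69, -0.1379], [0.416, -0.1741], [0.3824, 0.08]]
th 0.13147528270221742 orig [ 0.52674579 -0.03020729]
hub [ 0.5289 -0.0297  0.1261] st [0.0022 0.0002] ang 0.10657449946252155
hub.12 [ 0.5292 -0.0298  0.125 ] st [0.0024 0.0001] ang 0.05315633027359929
mem [ 0.4053 -0.0951  0.073 ] st [-0.1289 -0.0485] ang -2.781921226267932
lev [ 0.4711 -0.0034  0.12  ] st [-0.0517  0.0338] ang 2.562013851410767
hinge [ 0.6276 -0.0154  0.147 ] st [0.102  0.0015] ang 0.014369612286996633
knobtop [ 0.6075 -0.1272  0.19  ] st [ 0.0674 -0.1068] ang -1.0081012992205884
knobd [ 0.6055 -0.1264  0.1965] st [ 0.0655 -0.1057] ang -1.0160723365247815
```

View pics/c2.png

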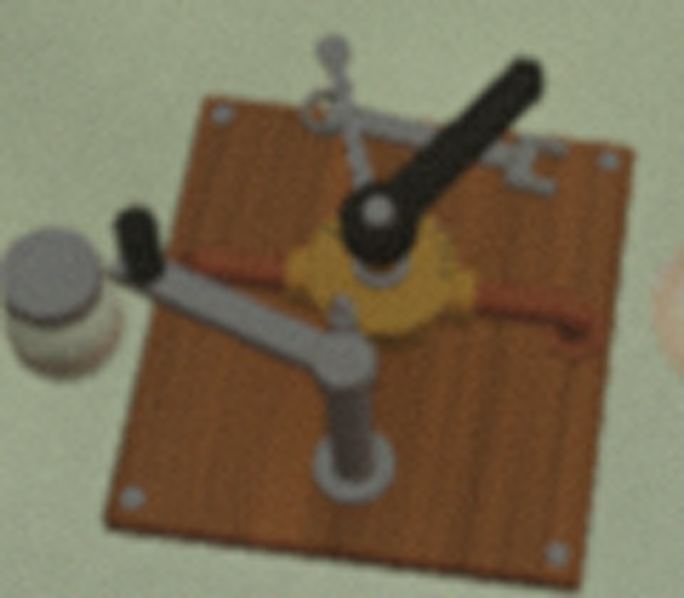

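```bash
cat >> h.py <<'E'
from scipy.spatial.transform import Rotation as Ro
O=np.array([.528,-.030]); TH=.1315
def ori(a): # tool down, tool x along world angle a
    x=np.array([np.cos(a),np.sin(a),0]); z=np.array([0,0,-1.]); return Ro.from_matrix(np.stack([x,np.cross(z,x),z],1)).as_quat()
def on(a,rad,z,c=O): return [c[0]+rad*np.cos(a),c[1]+rad*np.sin(a),z]
def wshot(fn):
    p=np.array(r.current_tool_pos()); q=r.current_ee_rot(); im=dict(optics.get_image('wrist'))
    T=np.eye(4); T[:3,:3]=Ro.from_quat(q).as_matrix(); T[:3,3]=p
    im['camera_from_world']=np.linalg.inv(T@im['mount']); np.savez('pics/'+fn+'.npz',**im); cv2.imwrite('pics/'+fn+'.png',im['pixels'][:,:,::-1]); return im
E
python3 - <<'E'
from h import *
im=np.load('pics/scene0.npz')
for p,z in(((333,48),.073),((378,210),.126)): print(w(im,195+p[0]/5.7-.4,170+p[1]/5.7-.4,z))
a=2.69
for b in(1.4,2,2.69,3.2,3.65):
    q=r.inverse_kinematics(on(b,.095,.112),ori(b)); print(b,None if q is None else np.round(q,2))
r.move_to(on(a,.085,.27),ori(a)); r.set_gripper(.6,30)
print(r.current_t(),r.current_contact_force())
im=wshot('w1'); print(im['mount'])
E
```

```text
[ 0.40053264 -0.09460896  0.073     ]
[ 0.52773196 -0.02741502  0.126     ]
1.4 [ 0.03  0.53  1.77 -0.    0.84  0.2 ]
2 [ 0.02  0.45  1.92 -0.    0.77 -0.41]
2.69 [-0.08  0.38  2.04 -0.    0.72 -1.2 ]
3.2 [-0.19  0.37  2.06 -0.    0.71 -1.82]
3.65 [-0.27  0.4   2.02 -0.    0.73 -2.35]
2.5167 [ 0.46348396 -0.52688621  0.30608562]
[[ 1.75262486e-03 -9.62134926e-01 -2.72567995e-01  6.85115916e-02]
 [ 9.99998411e-01  1.59747052e-03  7.91141648e-04  6.84928061e-04]
 [-3.25765674e-04 -2.72568949e-01  9.62136197e-01 -1.19501547e-01]
 [ 0.00000000e+00  0.00000000e+00  0.00000000e+00  1.00000000e+00]]
```

View pics/w1.png

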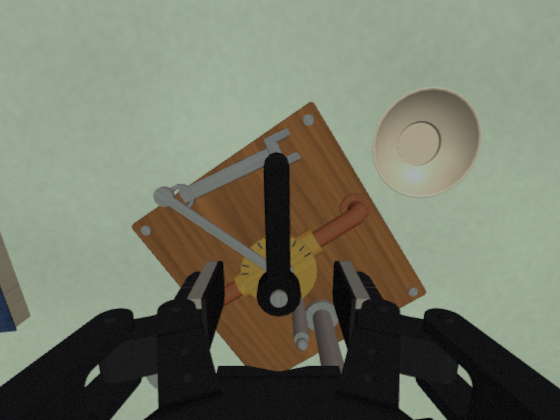

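Wrist view: lever end (276,155), hub nut (279,298), memory tip (164,196), and the wrench ring separate from it at (182,193). Next I'll refine the positions, pinch the lever and close it by feel.

```bash
cat > close.py <<'E'
from h import *
im=np.load('pics/w1.npz')
h=w(im,279,298,.126)[:2]; l=w(im,276.5,165,.12)[:2]; m=w(im,164,196,.073)[:2]
hd=w(im,279,298)
ang=lambda d: np.arctan2(d[1],d[0])%(2*np.pi)
print('hub',h,hd,'lever',l,ang(l-h),ang(l-O),'mem',m,ang(m-h),np.linalg.norm(m-h),np.linalg.norm(l-h))
a=ang(l-h); c=h*.6+O*.4; print('c',c)
r.move_linear(on(a,.095,.112,c),ori(a),vel=.15)
r.set_gripper(0.0,30); print('open',r.current_opening(),r.current_tool_pos(),r.current_contact_force(),r.current_t())
def ft(a): 
    F=np.array(r.current_contact_force()); return F@[-np.sin(a),np.cos(a),0], F@[np.cos(a),np.sin(a),0], F[2]
while a>1.35:
    a-=.1 if a>2.15 else .02
    t0=r.current_t(); r.move_linear(on(a,.095,.112,c),ori(a),vel=.08 if a>2.1 else .03); f=ft(a)
    print(round(a,3),np.round(f,1),round(r.current_t()-t0,2))
    if abs(f[0])>11: break
r.sleep(.35); print(np.round(ft(a),1),r.current_t(),r.current_tool_pos(),a)
E
python3 close.py
```

```text
hub [ 0.52549393 -0.02662849] [ 0.526476   -0.02709545  0.12408752] lever [0.41734843 0.02319623] 2.7098603758209747 2.693459735110717 mem [ 0.40103686 -0.09333146] 3.6335862351689756 0.14120498356450922 0.11907120734454406
c [ 0.52649636 -0.0279771 ]
open 0.2518196614178445 [0.44044478 0.01170128 0.11256774] [-1.48023561 -1.06532196  5.4236009 ] 4.1417
2.61 [2.3 0.5 8.3] 0.27
2.51 [ 2.7 -0.4  8.4] 0.27
2.41 [ 3.6 -1.1 10.3] 0.27
2.31 [ 3.1 -1.3 10.6] 0.27
2.21 [ 3.  -1.8 10.6] 0.27
2.11 [ 3.4 -1.6 11.2] 0.27
2.09 [ 2.5 -2.8 10.9] 0.25
2.07 [ 1.8 -2.4 10. ] 0.25
2.05 [ 3.  -2.5 10.6] 0.25
2.03 [ 1.6 -3.  10.3] 0.25
2.01 [ 1.6 -3.1  9.9] 0.25
1.99 [ 1.2 -2.   9.7] 0.25
1.97 [ 1.2 -2.9  9.6] 0.25
1.95 [ 2.4 -2.6  9.7] 0.25
1.93 [ 1.5 -2.3 10. ] 0.25
1.91 [ 1.4 -2.9  9.1] 0.25
1.89 [ 2.1 -2.   9.4] 0.25
1.87 [ 0.7 -3.2 10.5] 0.25
1.85 [ 2.1 -2.3  9.7] 0.25
1.83 [ 1.3 -2.9 10.4] 0.25
1.81 [ 1.2 -2.3 10.4] 0.25
1.79 [ 2.2 -3.5  9.5] 0.25
1.77 [ 2.4 -2.   9.5] 0.25
1.75 [ 1.3 -2.8 10.1] 0.25
1.73 [ 1.6 -2.6  9.5] 0.25
1.71 [ 1.2 -3.8  9.7] 0.25
1.69 [ 1.  -2.1  9.6] 0.25
1.67 [ 2.1 -3.4  9.8] 0.25
1.65 [ 1.2 -2.9  9.8] 0.25
1.63 [ 1.9 -3.  10.5] 0.25
1.61 [ 3.9 -3.3 10.6] 0.25
1.59 [ 4.5 -3.6 11.9] 0.25
1.57 [ 6.  -2.6 13.6] 0.25
1.55 [ 7.5 -2.1 14.6] 0.25
1.53 [ 9.9 -2.9 15.9] 0.25
1.51 [12.7 -3.1 18.2] 0.25
[12.2 -4.2 17.4] 13.5917 [0.53046384 0.0662603  0.11238898] 1.5098603758209737
```

Seat felt at about 1.62 rad (world), loaded to 12 N and held for 0.35 s. Now I'll open to the memory arm.

Run:
```python
from h import *
c=np.array([.5265,-.028]); a=1.53; t=3.63
for b in np.r_[np.linspace(1.62,t,15)]:
    r.move_linear(on(b,.095,.112,c),ori(b),vel=.08)
p=np.array(r.current_tool_pos()); print(p,np.arctan2(*(p[:2]-c)[::-1])%6.2832,r.current_contact_force(),r.current_t())
r.set_gripper(.6); print(r.current_contact_force())
r.move_linear(on(t,.085,.27,c),ori(t),vel=.2)
wshot('w2'); print(r.current_t())
im=cv2.imread('pics/w2.png')[100:340,180:380]; cv2.imwrite('pics/w2c.png',cv2.resize(im,None,fx=2.5,fy=2.5,interpolation=cv2.INTER_CUBIC))
```

```text
[ 0.44275935 -0.07376178  0.1125043 ] 3.64173662150579 [-1.34180961 -7.28062388 10.44320411] 18.3083
[-0.18046319  0.16561915 -0.21170161]
19.6917
```

View pics/w2c.png

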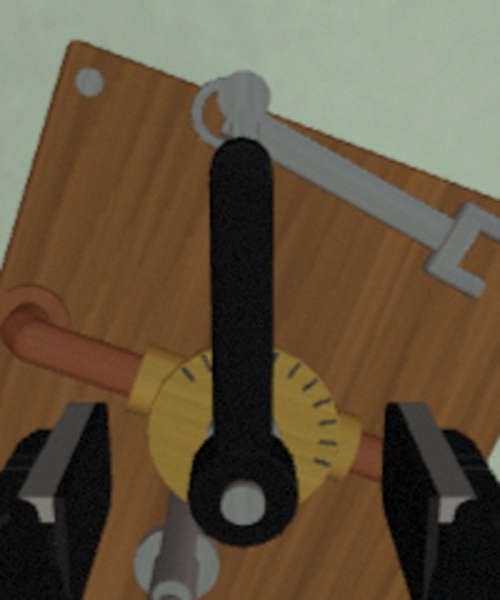

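Run:
```python
from h import *
im=np.load('pics/w2.npz'); g=im['pixels'].astype(int).max(2); print(im['cx'],im['cy'],im['fx'])
P=[]
for v in range(165,270,7):
    x=np.where(g[v,230:330]<60)[0]+230; x=x[(x>258)&(x<296)]
    P.append(w(im,(x.min()+x.max())/2,v,.12)[:2])
    print(v,x.min(),x.max(),end=' ; ')
P=np.array(P); m=P.mean(0); d=np.linalg.svd(P-m)[2][0]; d*=np.sign(d@(P[0]-P[-1])); la=np.arctan2(d[1],d[0])%6.2832
# tip
for v in range(128,150,3): print(v,g[v,262:296].tolist())
for u in(276.8,277.2,277.6):
    t=w(im,u,139,.073)[:2]; h=w(im,276.9,300.6,.126)[:2]
    print('lever',la,'mem ang from hub',np.arctan2(*(t-h)[::-1])%6.2832,'mem lateral off lever line mm',1e3*(d[0]*(t-m)[1]-d[1]*(t-m)[0]),'hub lateral',1e3*(d[0]*(h-m)[1]-d[1]*(h-m)[0]),h,t,np.linalg.norm(t-h))
```

```text
278.14283183462953 218.21373081567532 324.7693490406643
165 265 287 ; 172 264 288 ; 179 264 288 ; 186 264 288 ; 193 264 288 ; 200 264 289 ; 207 264 288 ; 214 264 288 ; 221 264 288 ; 228 265 288 ; 235 265 288 ; 242 265 289 ; 249 265 288 ; 256 265 288 ; 263 265 288 ; 128 [171, 169, 172, 169, 169, 171, 171, 172, 169, 171, 169, 162, 155, 146, 140, 140, 136, 137, 151, 161, 168, 173, 174, 175, 176, 174, 176, 175, 176, 175, 176, 175, 174, 174]
131 [171, 165, 158, 161, 143, 112, 106, 103, 108, 116, 113, 116, 117, 119, 119, 119, 119, 116, 113, 116, 118, 118, 124, 151, 174, 177, 172, 174, 173, 173, 172, 172, 174, 174]
134 [111, 116, 119, 118, 119, 118, 115, 115, 115, 113, 114, 115, 116, 118, 120, 121, 117, 116, 113, 115, 117, 117, 119, 116, 122, 151, 174, 173, 174, 172, 174, 173, 174, 175]
137 [118, 106, 95, 93, 96, 108, 117, 114, 115, 116, 113, 113, 118, 116, 120, 121, 117, 115, 115, 115, 118, 118, 118, 114, 113, 124, 154, 172, 173, 174, 174, 174, 176, 177]
140 [99, 105, 106, 103, 109, 111, 117, 114, 114, 114, 113, 115, 118, 117, 121, 120, 119, 115, 114, 115, 118, 117, 117, 114, 112, 126, 158
[... 505 characters left out ...]
15, 115, 114, 115, 113, 115, 116, 105, 105, 112, 106]
lever 3.637576313564703 mem ang from hub 3.6325536586461484 mem lateral off lever line mm -0.7334966025219526 hub lateral -0.029121392415135117 [ 0.52497382 -0.02919747] [ 0.40129779 -0.0953152 ] 0.14024020823457511
lever 3.637576313564703 mem ang from hub 3.6298595309863764 mem lateral off lever line mm -1.1113159604265455 hub lateral -0.029121392415135117 [ 0.52497382 -0.02919747] [ 0.40111986 -0.09498189] 0.14024048204729755
lever 3.637576313564703 mem ang from hub 3.6271654257852344 mem lateral off lever line mm -1.4891363864306013 hub lateral -0.029121392415135117 [ 0.52497382 -0.02919747] [ 0.40094194 -0.09464858] 0.1402417737676611
```

The lever sits within about 0.008 rad (1 mm at the tip) of the memory arm, so I'll leave it. On to the keeper.

```bash
cat > keep.py <<'E'
from h import *
H=np.array([.6262,-.0152]); S=np.pi+TH; P=np.pi
pos=lambda k,z=.177: on(S+k,.115,z,H)
o=lambda k: ori(S+k-P)
def ft(k):
    a=S+k; return np.array(r.current_contact_force())@np.array([[-np.sin(a),np.cos(a),0],[np.cos(a),np.sin(a),0],[0,0,1]]).T
k=1.275
for b in(k,.6,0,-.05): print(np.round(r.inverse_kinematics(pos(b),o(b)),2))
r.move_to(pos(k,.28),o(k)); r.set_gripper(.45,80)
im=wshot('w3'); 
r.move_linear(pos(k,.2),vel=.15); r.move_linear(pos(k),vel=.06); print('down',ft(k),r.current_t())
r.set_gripper(.31); print('closed',r.current_opening(),ft(k))
while k>-.06:
    k-=.08 if k>.45 else .04
    r.move_linear(pos(k),o(k),vel=.06); f=ft(k); print(round(k,3),f.round(1))
    if f[0]>22: break
print(r.current_t(),r.current_tool_pos())
E
python3 keep.py
```

```text
[-0.28  0.56  1.53 -0.    1.05 -0.12]
[-0.25  0.44  1.73 -0.    0.97  0.59]
[-0.15  0.38  1.82 -0.    0.94  1.29]
[-0.14  0.38  1.82 -0.    0.94  1.35]
down [ 0.56177292 -0.46355503  0.32525602] 23.1333
closed 0.31151533079698474 [-0.55921208  0.07432054 -0.25377394]
1.195 [ 0.1 -0.1  0.4]
1.115 [ 0.1  0.1 -0. ]
1.035 [-0.2  0.1 -0.1]
0.955 [-0.   0.4  0.6]
0.875 [-0.5  0.4 -0.2]
0.795 [-0.2 -0.9 -0.1]
0.715 [-0.8 -1.1  0.8]
0.635 [-0.1 -0.2  0.2]
0.555 [-0.4 -0.1 -0.6]
0.475 [ 0.   0.5 -0.4]
0.395 [0.1 0.8 0.2]
0.355 [ 4.5 -0.5 -0.6]
0.315 [10.2  0.2 -1.9]
0.275 [ 0.4 -0.  -0.2]
0.235 [0.4 1.4 0.2]
0.195 [ 0.6 -0.7  0.8]
0.155 [0.3 0.3 0.6]
0.115 [-9.8 -1.6  0.4]
0.075 [-4.3 -0.7  1.3]
0.035 [-0.6  0.1 -0.1]
-0.005 [ 0.  -1.1  0.2]
-0.045 [20.1 -0.7 -4.3]
-0.085 [50.4 -3.6 -8.3]
29.7083 [ 0.51281532 -0.02687856  0.177173  ]
```

The detent was passed and the hard stop reached, with a 50 N finger push at the end. I'll back off, release and look.

Run:
```python
from h import *
H=np.array([.6262,-.0152]); S=np.pi+TH
k=0.0
r.move_linear(on(S+k,.115,.177,H),ori(S+k-np.pi),vel=.06); print(r.current_contact_force())
r.set_gripper(.45); print(r.current_contact_force())
r.move_linear(on(S+k,.115,.36,H),vel=.15)
im=wshot('w4'); print(r.current_t(),r.current_contact_force())
r.move_to([.30,.30,.36],r.current_ee_rot()); im=shot('top','top1'); print(r.current_t())
a=cv2.imread('pics/w4.png')
b=cv2.resize(cv2.imread('pics/top1.png')[165:285,255:385],None,fx=3.2,fy=3.2,interpolation=cv2.INTER_CUBIC)
a=a[:384,70:450]; cv2.imwrite('pics/cmp.png',np.hstack([a,b[:384]]))
```

```text
[-0.44870077  0.25950647 -1.02581183]
[-0.15318278  0.05875792  0.47381436]
31.7167 [-0.29106453  0.26581365  0.45988167]
33.225
```

View pics/cmp.png

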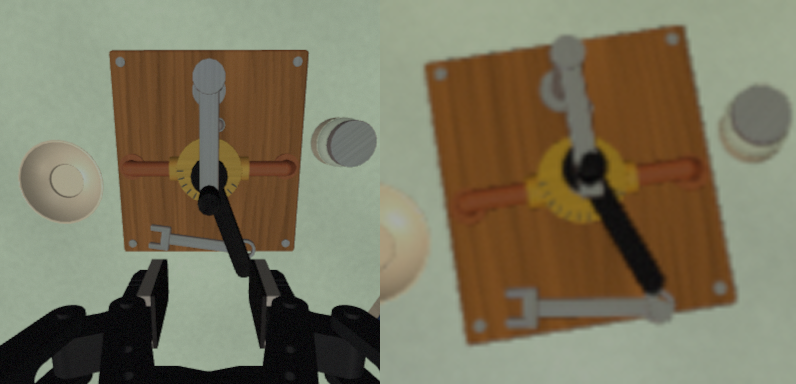

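Both views show the keeper lying straight along the station's -x over the hub. The lever covers the memory arm, and the wrench, jar and dish have not moved. Handing in.

```bash
python3 -c "
from h import *
r.hand_in(); print(r.current_t())"
```

```text
the job is handed in; nothing more can be done
the job is handed in; nothing more can be done
```

The job is done and handed in at about 33 s, with the arm clear of the station.

- **Seat:** I pinched the lever and turned it clockwise until the force rose, at about 1.62 rad in world angle (about 1.49 rad from the station's x). I loaded it to about 12 N and held it for 0.35 s. That is roughly 1.2 N m, well under the straining limit.
- **Opening:** I turned the lever back over the memory arm and let go. A wrist-camera check put it about 0.008 rad (1 mm at the tip) past the arm. I left it there, as the error is close to what the camera can resolve. The memory arm measured within 2 mm of its earlier position, so I saw no shift.
- **Keeper:** I pushed the bar by its knob. The detent resisted with about 10 N, then the bar snapped over and reached its stop. My last step pressed the fingers against the stop with about 50 N, more than I intended. I backed off at once.
- **Final pictures:** The bar lies straight over the hub along the station's -x, the lever covers the memory arm, and the wrench, jar and dish look unmoved. I did not look closely at the mug, bottle, book or remote again, but the arm never worked near them. I also did not re-measure the lever's angle after shutting the keeper; I only saw it in place in the final pictures.

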